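# Pull the hooped pots and tip them into the reject bin

## Task

Five small lidded steel pots stand in a row on the narrow steel tray; the two with a flat metal hoop standing on the lid are rejects. Put both hooped pots into the open-sided reject chamber of the two-chamber tip tray, then raise the tray's handle so that they slide out into the grey reject bin, and lower the tray gently back to rest. Leave the plain pots where they are, those in the tip tray's other chamber too.

Things in the scene. Friction and masses are not known exactly. Their poses are not given: they have to be found in the camera images.
- hooped_1_mid (a point): Reject pot: upright steel cylinder, 38 mm diameter, 42 mm tall body, with a flat-strip hoop on the lid (35 mm wide, 9 mm deep, its top 62 mm above the pot's underside), about 90 g. Point: centre of the body, 21 mm above its underside; z is the pot's axis, x lies along the hoop. Stands on the narrow tray; neighbours in the row are about 50 mm away centre to centre, so it is best gripped across the row
- hooped_2_mid (a point): The second reject pot, the same as hooped_1
- plain_1_mid (a point): Good pot on the narrow tray: the same 38 x 42 mm steel cylinder, with only a small round button (12 mm across, 7 mm high) on its lid. Point: centre of the body, 21 mm above its underside
- plain_2_mid (a point): Good pot on the narrow tray, as plain_1
- plain_3_mid (a point): Good pot on the narrow tray, as plain_1
- kept_1_mid (a point): Good pot, as plain_1, already standing in the keep chamber of the tip tray
- kept_2_mid (a point): Good pot, as plain_1, already standing in the keep chamber of the tip tray
- pick_tray: Narrow low steel tray, fixed, 110 x 300 x 9 mm (rim 12 mm high), floor 3 mm thick. Origin: centre of its underside; its y axis runs along its length and along the row of pots, which stands on its centre line
- tip (a joint): Angle of the tip tray about its hinge: 0 = level, resting on its feet (as at the start), 1.2 rad = tipped fully up at its stop. It falls back by itself when let go; about 2 to 4 N at the handle raise it. Pots slide out of the reject chamber by about 1.1 rad
- tip_hinge (a point): Middle of the tip tray's hinge line (height 88 mm). Axes of the tip tray: x along the hinge line and the handle bar, y from the pouring edge to the handle, z up when level; they turn with the tray (the +y end rises)
- tip_handle (a point): Middle of the handle: a round steel bar 10 mm thick and 100 mm long, parallel to the hinge line, 233 mm from it in the tray's y and 36 mm in its z; it stands 54 mm clear of the tray's end wall, 124 mm above the table when level. It can be gripped from above across the bar, which turns in the grip
- reject_chamber (a point): Centre of the reject chamber's floor (92 mm above the table when level); same axes as tip_hinge. Inside 124 mm along x and 102 mm along y (from -51 to +51 mm); side walls (3 mm thick) and the divider at +y rise 44 mm above the floor; the pouring side at -y is open but for a lip 2.5 mm high. The divider is 4 mm thick
- keep_chamber (a point): Centre of the keep chamber's floor; same axes as tip_hinge. Inside 124 mm along x and 74 mm along y, walled 44 mm high on all four sides
- bin_wall (a point): On the open grey plastic reject bin (fixed, 180 mm along x by 165 mm along y outside, 62 mm high, walls 4 mm), which stands on the table in front of the tip tray, under its pouring edge: foot of the middle of its outer face next to the tip tray. Axes as tip_hinge when level; the bin reaches from here 165 mm to -y and 90 mm either way in x
Things that resemble listed ones, but are neither listed nor needed, are in the scene too. Leave any pink look-alike of the part that bears hooped_1_mid alone.

How it is judged:
On the way, in this order (a step that is already met when the one before it is completed fails the run):
1. both hooped pots are in the reject chamber, the tip tray level (x of hooped_1_mid in the frame of reject_chamber between -0.062 and 0.062 m and y of hooped_1_mid in the frame of reject_chamber between -0.052 and 0.052 m and z of hooped_1_mid in the frame of reject_chamber between 0.01 and 0.032 m and x of hooped_2_mid in the frame of reject_chamber between -0.062 and 0.062 m and y of hooped_2_mid in the frame of reject_chamber between -0.052 and 0.052 m and z of hooped_2_mid in the frame of reject_chamber between 0.01 and 0.032 m and value of joint tip below 0.06 rad), for 0.2 s.
2. the tip tray is tipped up, the good pots still in its keep chamber (value of joint tip above 0.7 rad and x of kept_1_mid in the frame of keep_chamber between -0.062 and 0.062 m and y of kept_1_mid in the frame of keep_chamber between -0.038 and 0.038 m and z of kept_1_mid in the frame of keep_chamber between 0 and 0.05 m and x of kept_2_mid in the frame of keep_chamber between -0.062 and 0.062 m and y of kept_2_mid in the frame of keep_chamber between -0.038 and 0.038 m and z of kept_2_mid in the frame of keep_chamber between 0 and 0.05 m), for 0.1 s.
At the end, for the whole second after the job is handed in: Both hooped pots lie in the reject bin (centre within its walls, below 55 mm), the tip tray is back level (under 0.06 rad), its two good pots are in the keep chamber, and the three plain pots on the narrow tray are within 25 mm of where they stood (x of hooped_1_mid in the frame of bin_wall between -0.09 and 0.09 m and y of hooped_1_mid in the frame of bin_wall between -0.165 and 0 m and z of hooped_1_mid in the frame of bin_wall between 0.003 and 0.055 m and x of hooped_2_mid in the frame of bin_wall between -0.09 and 0.09 m and y of hooped_2_mid in the frame of bin_wall between -0.165 and 0 m and z of hooped_2_mid in the frame of bin_wall between 0.003 and 0.055 m and x of kept_1_mid in the frame of keep_chamber between -0.062 and 0.062 m and y of kept_1_mid in the frame of keep_chamber between -0.038 and 0.038 m and z of kept_1_mid in the frame of keep_chamber between 0 and 0.05 m and x of kept_2_mid in the frame of keep_chamber between -0.062 and 0.062 m and y of kept_2_mid in the frame of keep_chamber between -0.038 and 0.038 m and z of kept_2_mid in the frame of keep_chamber between 0 and 0.05 m and value of joint tip below 0.06 rad and distance of each of plain_1_mid, plain_2_mid, plain_3_mid from where it was at the start of the episode below 0.025 m); the robot touches nothing.
It fails at once if the tip tray was let drop (falling faster than 3 rad/s) (velocity of joint tip below -3 rad/s).
It fails at once if a plain pot on the narrow tray was shifted by more than 40 mm or knocked over (distance of any of plain_1_mid, plain_2_mid, plain_3_mid from where it was at the start of the episode above 0.04 m or angle between any of plain_1_mid, plain_2_mid, plain_3_mid's own z axis and vertical above 0.7 rad).
It also fails if it takes over 69 s, if anything falls off the work surface, if the arm or the gripper's body presses on something with over 40 N, if the wrist force passes 120 N, or if a joint passes its speed limit or range.

## Robot

A 6-joint arm with a two-finger parallel gripper is mounted at the origin on the work surface; the furniture and walls round the work are solid. World frame = base frame: x ahead of the robot, y to its left, z up, the work surface at z = 0. Lengths are in m, angles in rad, forces in N, time in s.
With the tool pointing down it reaches from about 0.275 to 0.775 m from the base axis. Payload 14.6 kg.
Tool frame: the origin (TCP) lies at the very end of the fingers, on their centre line; the grasp point (between the pads) lies bot.tcp_to_grasp behind it (bot.tcp_to_grasp is the distance from the TCP to the grasp point, in m); z points along the fingers, y is the line along which they close (so a half turn about z gives the same grasp; the last joint's range is limited). The gripper opens to 85 mm and grips with 20 to 120 N. Pads are 22 mm wide; open, the fingers measure 114 mm over their backs; the gripper's body (76 mm by 85 mm) begins 54 mm behind the grasp point. The pads swing forward as they close: fully open they stand 13 mm farther back than shut.
Start: joints at [-1.394, 0.263, -0.048, 1.259, 0, 1.415], TCP at [0.171, -0.496, 0.231] pointing down, gripper open.
Joint ranges: [-2.65, 2.65], [-0.89, 1.7], [-1.18, 1.37], [-2.13, 2.11], [-1.35, 1.29], [-3.14, 3.14]. Speed limits (rad/s): [1.89, 1.89, 2.57, 2.79, 3.14, 3.14].

## Interface

Orientations are given as a rotation vector (axis times angle).
In Python, from cell import bot, snapshot, ticket gives the robot as it stands. The module is installed in compiled form; this text tells all that it offers.
- The arm moves only by the tool jog_arm, never from a script. Its argument "plan" is a list of rows, each a list of 5 numbers: the closure in counts, from 0 (fully open) to 255 (shut), then the shift along the tool's x, y, z in mm, then the turn about the tool's z in degrees. In form: [[hand, dx, dy, dz, spin], ...]. A call has 1 to 5 rows; each row is the pose to reach, as a shift and turn from the pose commanded when the call began, along the tool's axes at that moment; what a row does not reach only later rows make up. A row lasts 1/10 s, in which the tool goes at most 50 mm and 8.59 degrees, less where a joint would pass 70% of its speed; a pose out of reach is approached as far as the arm can. A call with a gripper value outside its range is refused whole. The fingers move at their own pace and stop on an object; the grip force is fixed at half the most. Time passes only in rows, so rows that repeat a pose let the fingers close. It gives the time, the measured TCP pose, the force, the opening and the grip force at its end, in the units of the state.
- bot.sense(): the state, without advancing time (a new reading comes with each control period).
- snapshot(name): name is "scene" or "top"; returns a dict with "pixels" (420x560x3 uint8, red, green, blue), "K" (3x3 intrinsics, pixels), "cam_to_world" (4x4, takes a point from camera to world coordinates). Camera axes: x right, y down, z forward; pixel columns grow to the right and rows downward; lengths in m; the calibration is good to about 2 mm. A picture is of the moment at which its call begins. There is no depth.
- ticket.close_job(): hands the job in; it is judged then, once.
The state is a dict: "t": time; "qpos": joint angles; "joint_velocities": joint speeds; "effort": joint torques, N m; "position": TCP position; "tcp_rot": TCP orientation; "wrist_force": force on the tool from outside, world axes, zero at the start; "ft_torque": the same for the moment, N m; "gripper_width": finger opening in m; "finger_force": force on a finger pad.
Only numpy, scipy, OpenCV 4.12 (cv2) and the standard library are available. Lean on these libraries where they do the work, as an engineer would, in place of code of your own. Each camera call takes 0.05 s, during which the arm holds its last target. There are 200 camera calls.

## Working session

There is one attempt and no reset: what is moved stays moved. The work goes in short steps, Python scripts to look and compute and a tool call to move; the robot and the scene stay as the last step left them, time stands still between calls to the robot, and variables do not carry over. Pictures are saved under pics/ and viewed, at most 10 in all, crops included, and the job is handed in when it is done.

Besides the shell and the picture viewer there is one more tool, called after "Call:" in YAML: its name, and indented under it one key for each argument. jog_arm: Moves the arm, as the interface text tells. Its arguments: {"type":"object","properties":{"plan":{"type":"array","items":{"type":"array","items":{"type":"number"}}}},"required":["plan"]}

```bash
mkdir -p pics
python3 - <<'E'
from cell import bot,snapshot
import cv2,numpy as np
for n in("scene","top"):
    s=snapshot(n);cv2.imwrite(f"pics/{n}0.png",s["pixels"][:,:,::-1]);np.savez(n+"0.npz",**s)
    print(n,s["K"].round(1).tolist(),s["cam_to_world"].round(3).tolist())
s=bot.sense();print(s["position"],s["tcp_rot"],s["gripper_width"],bot.tcp_to_grasp,s["t"])
from scipy.spatial.transform import Rotation as R
print(R.from_rotvec(s["tcp_rot"]).as_matrix().round(3))
E
```

```text
scene [[501.5, 0.0, 283.4], [0.0, 501.5, 215.4], [0.0, 0.0, 1.0]] [[0.805, -0.346, 0.482, -0.029], [-0.594, -0.498, 0.633, -0.877], [0.021, -0.795, -0.606, 0.715], [0.0, 0.0, 0.0, 1.0]]
top [[397.4, 0.0, 279.8], [0.0, 397.4, 213.4], [0.0, 0.0, 1.0]] [[-0.009, -0.998, 0.066, 0.36], [-1.0, 0.008, -0.006, -0.221], [0.006, -0.066, -0.998, 1.008], [0.0, 0.0, 0.0, 1.0]]
[ 0.17096967 -0.49612044  0.23088185] [-3.09754759e+00 -5.18634990e-01 -2.83528619e-06] 0.08558080407044928 0.0187 0.1
[[ 0.945  0.326 -0.   ]
 [ 0.326 -0.945  0.001]
 [ 0.    -0.001 -1.   ]]
```

View pics/scene0.png

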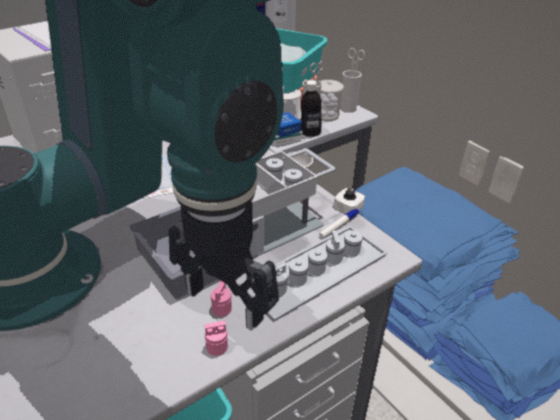

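View pics/top0.png

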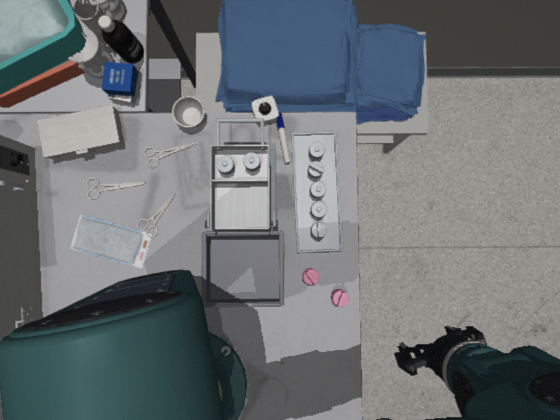

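The top view shows the row at column ~317, with hoops at about (315,171) and (319,230). The tip tray is at columns 210-272 with its handle at row ~122, the bin is below it (rows 232-303), and the pink decoys are at (311,277) and (340,298). Next I'll enlarge the work area.

```bash
cat > h.py <<'E'
import numpy as np,cv2
from cell import bot,snapshot
def ray(s,u,v,z):
    K,T=s["K"],s["cam_to_world"]
    d=T[:3,:3]@np.linalg.inv(K)@np.array([u,v,1.]);o=T[:3,3]
    return o+d*(z-o[2])/d[2]
E
python3 - <<'E'
import cv2,numpy as np
s=np.load("top0.npz");p=s["pixels"][105:315,195:355,::-1]
b=cv2.resize(p[:140],None,fx=4,fy=4,interpolation=cv2.INTER_CUBIC)
cv2.imwrite("pics/crop.png",b)
E
```

```text
(no output)
```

View pics/crop.png

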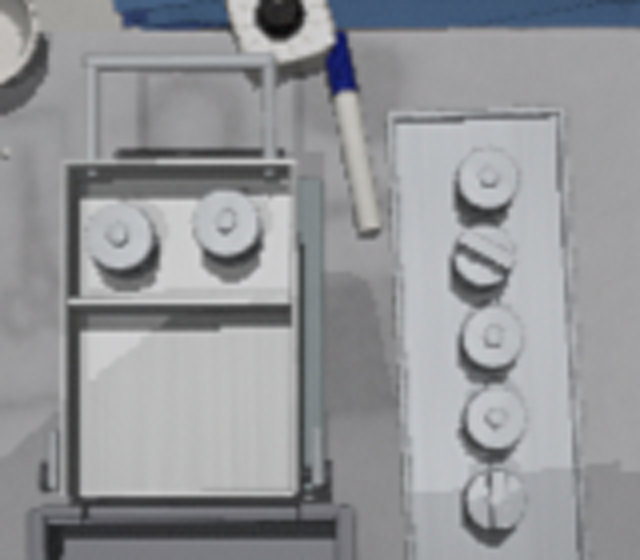

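Enlarged crop: lid centres at (488,178), hooped (485,258), (492,338), (495,418) and hooped (494,500). Handle bar runs (88,62)-(272,62), and the reject chamber is bounded by the divider at y≈302 and lip at y≈497, x 70-297.

Run:
```python
from h import *
s=np.load("top0.npz")
R=lambda n,x,y,z:print(n,ray(s,195+(x-1.5)/4,105+(y-1.5)/4,z).round(4))
for n,x,y in(("p1",488,178),("hA",485,258),("p2",492,338),("p3",495,418),("hB",494,500)):R(n,x,y,.045)
R("hArim",482,254,.065)
for n,x,y,z in(("handL",88,62,.124),("handR",272,62,.124),("divL",72,302,.136),("divR",293,302,.136),("wallTL",68,163,.136),("wallTR",295,163,.136),("lipL",80,496,.0945),("lipR",298,496,.0945),("binL",30,511,.062),("binR",352,509,.062)):R(n,x,y,z)
# scene check: hooped pots
```

```text
p1 [ 0.5809 -0.3186  0.045 ]
hA [ 0.5314 -0.316   0.045 ]
p2 [ 0.4821 -0.3196  0.045 ]
p3 [ 0.4332 -0.3207  0.045 ]
hB [ 0.3834 -0.3193  0.045 ]
hArim [ 0.5302 -0.3123  0.065 ]
handL [ 0.6309 -0.0853  0.124 ]
handR [ 0.6302 -0.1893  0.124 ]
divL [ 0.4924 -0.0785  0.136 ]
divR [ 0.4914 -0.2005  0.136 ]
wallTL [ 0.5702 -0.0761  0.136 ]
wallTR [ 0.5693 -0.2022  0.136 ]
lipL [ 0.3865 -0.0766  0.0945]
lipR [ 0.3854 -0.2017  0.0945]
binL [ 0.3788 -0.0419  0.062 ]
binR [ 0.3783 -0.233   0.062 ]
```

Call:
jog_arm:
  plan:
    - [70, 50, -6, 0, 6]
    - [70, 100, -13, 0, 12]
    - [70, 150, -19, 0, 19]
    - [70, 200, -26, 0, 19]
    - [70, 245, -31, 0, 19]

```text
t: 0.6
position: [0.3942, -0.3857, 0.2312]
tcp_rot: [-3.141, -0.0, 0.0]
wrist_force: [-0.6, -1.4, 0.6]
gripper_width: 0.0621
finger_force: 0.0
```

Call:
jog_arm:
  plan:
    - [70, 45, -23, 0, 0]
    - [70, 90, -46, 0, 0]
    - [70, 137, -68, 20, 0]
    - [70, 137, -68, 60, 0]
    - [70, 137, -68, 90, 0]

```text
t: 1.1
position: [0.5306, -0.3176, 0.1387]
tcp_rot: [-3.141, -0.004, 0.002]
wrist_force: [-0.0, 0.2, -0.4]
gripper_width: 0.0621
finger_force: 0.0
```

Run:
```python
from h import *
s=snapshot("top");cv2.imwrite("pics/t1.png",cv2.resize(s["pixels"][105:245,195:355,::-1],None,fx=4,fy=4,interpolation=2))
s=snapshot("scene");cv2.imwrite("pics/s1.png",cv2.resize(s["pixels"][180:320,220:400,::-1],None,fx=4,fy=4,interpolation=2))
b=bot.sense();print(b["position"],b["tcp_rot"])
```

```text
[ 0.52805893 -0.31744225  0.13735764] [-3.13724718e+00 -1.59214669e-03  8.65609271e-03]
```

View pics/s1.png

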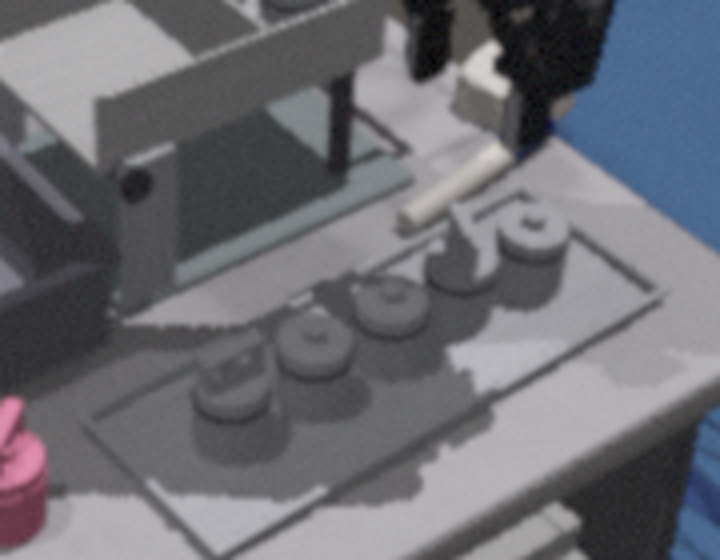

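The crop of the scene view shows hooped pots nearest (235,380) and second from far (465,250), with the gripper above the latter. I'll descend to grip it.

Call:
jog_arm:
  plan:
    - [70, 3, 0, 45, 0]
    - [70, 3, 0, 85, 0]
    - [70, 3, 0, 112, 0]
    - [70, 3, 0, 124, 0]
    - [70, 3, 0, 124, 0]

```text
t: 1.7
position: [0.5323, -0.3194, 0.0174]
tcp_rot: [-3.141, 0.0, 0.001]
wrist_force: [-0.3, 0.9, 0.5]
gripper_width: 0.0622
finger_force: 0.0
```

Call:
jog_arm:
  plan:
    - [255, 0, 0, 0, 0]
    - [255, 0, 0, 0, 0]
    - [255, 0, 0, 0, 0]
    - [255, 0, 0, 0, 0]
    - [255, 0, 0, 0, 0]

```text
t: 2.2
position: [0.5334, -0.32, 0.0195]
tcp_rot: [3.139, 0.0, 0.004]
wrist_force: [-2.4, 0.3, 9.2]
gripper_width: 0.0366
finger_force: 59.4
```

Call:
jog_arm:
  plan:
    - [255, 0, 0, -20, 0]
    - [255, 0, 0, -65, 0]
    - [255, 0, 0, -110, 0]
    - [255, 0, 0, -155, 0]
    - [255, 0, 0, -180, 0]

```text
t: 2.7
position: [0.5333, -0.3198, 0.2027]
tcp_rot: [3.138, 0.0, 0.007]
wrist_force: [0.7, -0.1, -0.7]
gripper_width: 0.037
finger_force: 60.1
```

Call:
jog_arm:
  plan:
    - [255, -15, -40, 0, 0]
    - [255, -32, -85, 0, 0]
    - [255, -49, -130, 0, 0]
    - [255, -68, -178, 0, 0]
    - [255, -68, -178, 0, 0]

```text
t: 3.2
position: [0.4623, -0.1371, 0.1991]
tcp_rot: [-3.141, -0.005, -0.002]
wrist_force: [-1.0, 0.4, -1.5]
gripper_width: 0.0362
finger_force: 60.3
```

Run:
```python
from h import *
s=snapshot("scene");cv2.imwrite("pics/s2.png",cv2.resize(s["pixels"][110:320,220:400,::-1],None,fx=2.8,fy=2.8,interpolation=2))
b=bot.sense();print(b["position"],b["tcp_rot"],b["gripper_width"],b["wrist_force"])
```

```text
[ 0.46372752 -0.13914059  0.19914574] [3.14067849 0.00437272 0.00332768] 0.0362690760057899 [ 1.05600683 -0.51370388 -1.05288281]
```

View pics/s2.png

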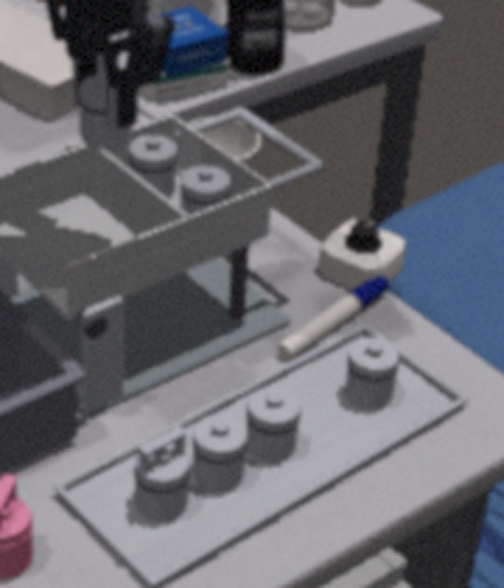

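The picture shows pot A held over the reject chamber, and the plain pots undisturbed with a gap at (320,400). I'll lower it.

Call:
jog_arm:
  plan:
    - [255, 0, 0, 40, 0]
    - [255, 0, 0, 75, 0]
    - [255, 0, 0, 86, 0]
    - [255, 0, 0, 89, 0]
    - [255, 0, 0, 89, 0]

```text
t: 3.75
position: [0.4651, -0.142, 0.1094]
tcp_rot: [3.141, -0.001, 0.001]
wrist_force: [0.1, -0.2, -0.1]
gripper_width: 0.0364
finger_force: 60.5
```

Call:
jog_arm:
  plan:
    - [85, 0, 0, 0, 0]
    - [85, 0, 0, 0, 0]
    - [85, 0, 0, 0, 0]
    - [85, 0, 0, -20, 0]
    - [85, 0, 0, -60, 0]

```text
t: 4.25
position: [0.4633, -0.1407, 0.1674]
tcp_rot: [-3.14, -0.0, 0.006]
wrist_force: [1.2, -0.7, 0.7]
gripper_width: 0.0571
finger_force: 0.0
```

Call:
jog_arm:
  plan:
    - [80, 0, 0, -40, 0]
    - [80, -20, 42, -40, 0]
    - [80, -40, 88, -40, 0]
    - [80, -60, 133, -40, 0]
    - [80, -81, 179, -40, 0]

```text
t: 4.75
position: [0.3829, -0.3214, 0.2088]
tcp_rot: [3.141, 0.001, 0.001]
wrist_force: [1.6, -0.9, 0.9]
gripper_width: 0.0586
finger_force: 0.0
```

Call:
jog_arm:
  plan:
    - [70, 0, 0, 30, 0]
    - [70, 0, 0, 70, 0]
    - [70, 0, 0, 100, 0]
    - [70, 0, 0, 100, 0]
    - [70, 0, 0, 100, 0]

```text
t: 5.25
position: [0.3839, -0.3199, 0.1092]
tcp_rot: [-3.142, -0.0, 0.0]
wrist_force: [-0.4, 0.2, 0.4]
gripper_width: 0.0622
finger_force: 0.0
```

Run:
```python
from h import *
s=snapshot("scene");cv2.imwrite("pics/s3.png",cv2.resize(s["pixels"][110:320,220:400,::-1],None,fx=2.8,fy=2.8,interpolation=2))
b=bot.sense();print(b["position"],b["tcp_rot"],b["gripper_width"],b["wrist_force"])
```

```text
[ 0.38436226 -0.32030174  0.10984051] [3.14033610e+00 5.89813620e-04 1.66975402e-03] 0.06195038684310318 [ 0.80500738 -0.23692166 -0.37819103]
```

View pics/s3.png

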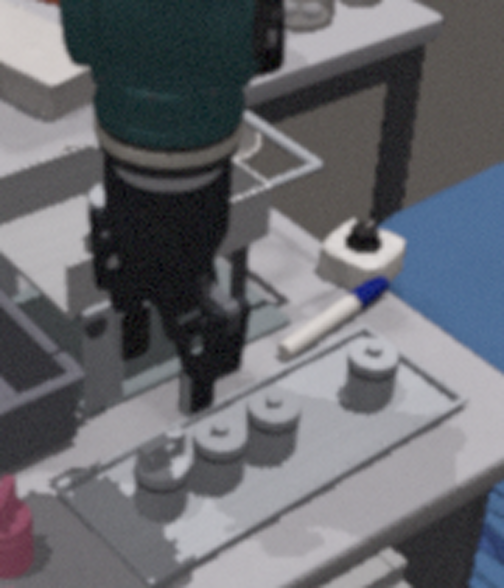

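The picture shows the gripper centred above the near hooped pot (165,470).

Call:
jog_arm:
  plan:
    - [70, 0, 0, 40, 0]
    - [70, 0, 0, 75, 0]
    - [70, 0, 0, 92, 0]
    - [70, 0, 0, 92, 0]
    - [255, 0, 0, 92, 0]

```text
t: 5.8
position: [0.3846, -0.3206, 0.0179]
tcp_rot: [3.14, 0.001, 0.002]
wrist_force: [-0.2, -0.5, 0.1]
gripper_width: 0.0488
finger_force: 0.0
```

Call:
jog_arm:
  plan:
    - [255, 0, 0, 0, 0]
    - [255, 0, 0, 0, 0]
    - [255, 0, 0, 0, 0]
    - [255, 0, 0, 0, 0]
    - [255, 0, 0, 0, 0]

```text
t: 6.3
position: [0.3847, -0.3208, 0.0184]
tcp_rot: [3.139, 0.0, 0.004]
wrist_force: [0.1, 1.1, 8.9]
gripper_width: 0.0362
finger_force: 58.9
```

Call:
jog_arm:
  plan:
    - [255, 0, 0, -20, 0]
    - [255, 0, 0, -65, 0]
    - [255, 0, 0, -110, 0]
    - [255, 0, 0, -155, 0]
    - [255, 0, 0, -185, 0]

```text
t: 6.8
position: [0.3843, -0.3202, 0.2061]
tcp_rot: [3.138, 0.0, 0.005]
wrist_force: [0.5, -0.8, -1.1]
gripper_width: 0.0365
finger_force: 60.2
```

Call:
jog_arm:
  plan:
    - [255, 7, -45, 0, 0]
    - [255, 14, -90, 0, 0]
    - [255, 21, -135, 0, 0]
    - [255, 28, -180, 0, 0]
    - [255, 28, -180, 0, 0]

```text
t: 7.3
position: [0.4119, -0.1355, 0.203]
tcp_rot: [3.141, 0.008, 0.003]
wrist_force: [-0.0, -0.3, -1.3]
gripper_width: 0.0368
finger_force: 60.5
```

Call:
jog_arm:
  plan:
    - [255, 0, 0, 40, 0]
    - [255, 0, 0, 80, 0]
    - [255, 0, 0, 94, 0]
    - [255, 0, 0, 97, 0]
    - [255, 0, 0, 97, 0]

```text
t: 7.8
position: [0.412, -0.1401, 0.1056]
tcp_rot: [3.141, 0.0, 0.002]
wrist_force: [-0.1, -0.3, -0.1]
gripper_width: 0.0369
finger_force: 65.1
```

Call:
jog_arm:
  plan:
    - [85, 0, 0, 0, 0]
    - [85, 0, 0, 0, 0]
    - [85, 0, 0, 0, 0]
    - [85, 0, 0, -30, 0]
    - [85, 0, 0, -75, 0]

```text
t: 8.3
position: [0.4106, -0.1392, 0.179]
tcp_rot: [-3.14, -0.0, 0.005]
wrist_force: [0.9, -1.0, 0.2]
gripper_width: 0.0567
finger_force: 0.0
```

Run:
```python
from cell import bot
b=bot.sense();print(b["qpos"],b["position"])
```

```text
[-5.15253414e-01  1.35294244e-01 -3.62534657e-01  1.07676329e+00
  1.61263038e-05  2.62625542e+00] [ 0.41058284 -0.13918268  0.17899642]
```

Call:
jog_arm:
  plan:
    - [85, 10, 0, -40, -8]
    - [85, 50, 0, -55, -16]
    - [85, 95, 0, -55, -25]
    - [85, 140, 0, -55, -33]
    - [85, 175, 0, -55, -42]

```text
t: 8.8
position: [0.589, -0.1396, 0.2342]
tcp_rot: [2.933, 1.125, 0.001]
wrist_force: [-0.4, -1.0, -0.8]
gripper_width: 0.0571
finger_force: 0.0
```

Run:
```python
from h import *
from scipy.spatial.transform import Rotation as R
s=snapshot("top");cv2.imwrite("pics/t2.png",cv2.resize(s["pixels"][105:245,195:355,::-1],None,fx=4,fy=4,interpolation=2))
b=bot.sense();M=R.from_rotvec(b["tcp_rot"]).as_matrix()
print(b["position"],M.round(3).tolist());print((M.T@(np.array([.6305,-.1385,b["position"][2]])-b["position"])*1000).round(1))
```

```text
[ 0.59232932 -0.1397024   0.23287924] [[0.737, 0.676, 0.001], [0.676, -0.737, 0.0], [0.001, 0.0, -1.0]]
[28.9 24.9  0. ]
```

View pics/t2.png

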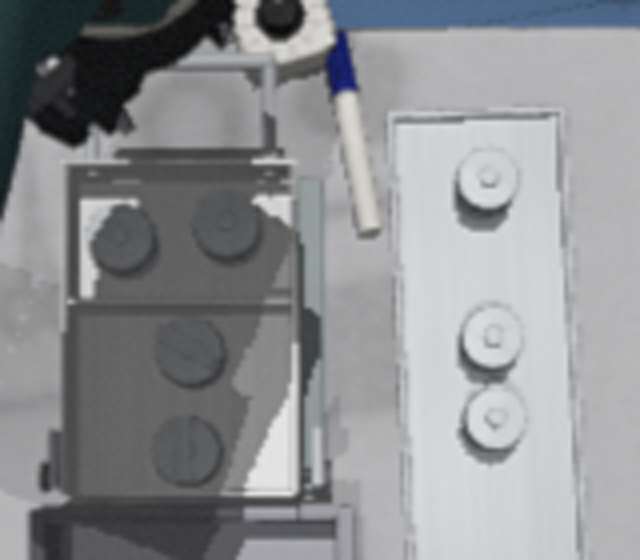

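The picture shows both hooped pots upright in the reject chamber, (190,352) and (187,450), and the plain pots in place. Now the handle.

Call:
jog_arm:
  plan:
    - [85, 15, 12, 0, -8]
    - [85, 29, 25, 0, -16]
    - [85, 29, 25, 0, -25]
    - [85, 29, 25, 0, -33]
    - [85, 29, 25, 0, -41]

```text
t: 9.35
position: [0.6251, -0.1392, 0.2342]
tcp_rot: [-2.354, -2.08, 0.0]
wrist_force: [-0.1, 0.1, -0.1]
gripper_width: 0.0567
finger_force: 0.0
```

Call:
jog_arm:
  plan:
    - [85, 0, 0, 0, -6.5]
    - [85, 0, 0, 30, -6.5]
    - [85, 0, 0, 60, -6.5]
    - [85, 0, 0, 80, -6.5]
    - [85, 0, 0, 80, -6.5]

```text
t: 9.85
position: [0.6237, -0.1388, 0.1519]
tcp_rot: [-2.236, -2.201, 0.003]
wrist_force: [0.0, 0.1, -0.3]
gripper_width: 0.0569
finger_force: 0.0
```

Run:
```python
from h import *
from scipy.spatial.transform import Rotation as R
b=bot.sense();M=R.from_rotvec(b["tcp_rot"]).as_matrix()
print(b["position"],M.round(3).tolist(),b["wrist_force"])
```

```text
[ 0.62367353 -0.13876649  0.15190171] [[0.016, 1.0, -0.004], [1.0, -0.016, 0.001], [0.001, -0.004, -1.0]] [ 0.01162707  0.06558999 -0.26164812]
```

Call:
jog_arm:
  plan:
    - [85, 0, 7, 25, 0]
    - [85, 0, 7, 46, 0]
    - [85, 0, 7, 46, 0]
    - [255, 0, 7, 46, 0]
    - [255, 0, 7, 46, 0]

```text
t: 10.35
position: [0.6327, -0.1396, 0.1101]
tcp_rot: [2.237, 2.203, 0.001]
wrist_force: [-0.3, 0.5, 0.5]
gripper_width: 0.0283
finger_force: 0.0
```

Call:
jog_arm:
  plan:
    - [255, 0, 0, 0, 0]
    - [255, 0, 0, 0, 0]
    - [255, 0, 0, 0, 0]
    - [255, 0, 0, 0, 0]
    - [255, 0, 0, 0, 0]

```text
t: 10.85
position: [0.6312, -0.1395, 0.1096]
tcp_rot: [2.239, 2.204, -0.002]
wrist_force: [-9.2, -0.1, 10.7]
gripper_width: 0.0076
finger_force: 58.8
```

Call:
jog_arm:
  plan:
    - [255, 0, -4, -18, 0]
    - [255, 0, -9, -37, 0]
    - [255, 0, -15, -54, 0]
    - [255, 0, -23, -72, 0]
    - [255, 0, -32, -88, 0]

```text
t: 11.35
position: [0.5998, -0.1393, 0.1975]
tcp_rot: [2.238, 2.203, -0.001]
wrist_force: [-0.3, -6.7, -3.9]
gripper_width: 0.0078
finger_force: 58.3
```

Call:
jog_arm:
  plan:
    - [255, 0, -11, -16, 0]
    - [255, 0, -23, -30, 0]
    - [255, 0, -36, -44, 0]
    - [255, 0, -50, -57, 0]
    - [255, 0, -65, -68, 0]

```text
t: 11.85
position: [0.537, -0.1393, 0.2674]
tcp_rot: [2.233, 2.198, 0.004]
wrist_force: [11.3, -10.6, 10.7]
gripper_width: 0.0075
finger_force: 59.0
```

Call:
jog_arm:
  plan:
    - [255, -1, -15, -11, 0]
    - [255, -1, -32, -20, 0]
    - [255, -2, -49, -27, 0]
    - [255, -2, -62, -32, 0]
    - [255, -2, -73, -35, 0]

```text
t: 12.35
position: [0.4634, -0.1395, 0.3027]
tcp_rot: [2.233, 2.198, 0.005]
wrist_force: [8.5, -4.1, 21.4]
gripper_width: 0.0072
finger_force: 63.8
```

Call:
jog_arm:
  plan:
    - [255, 0, 0, 0, 0]
    - [255, 0, 0, 0, 0]
    - [255, 0, 0, 0, 0]
    - [255, 0, 0, 0, 0]
    - [255, 0, 0, 0, 0]

```text
t: 12.85
position: [0.4641, -0.1395, 0.3025]
tcp_rot: [2.233, 2.198, 0.005]
wrist_force: [7.7, -3.0, 20.7]
gripper_width: 0.0073
finger_force: 63.8
```

Run:
```python
from h import *
a=snapshot("scene")["pixels"];t=snapshot("top")["pixels"]
cv2.imwrite("pics/s4.png",np.hstack([a[60:340,100:400],t[80:360,180:360]])[:,:,::-1].repeat(1,0))
im=cv2.imread("pics/s4.png");cv2.imwrite("pics/s4.png",cv2.resize(im,None,fx=1.66,fy=1.66,interpolation=2))
b=bot.sense();print(b["position"],b["wrist_force"])
```

```text
[ 0.464144   -0.13949971  0.30247354] [ 6.86328403 -3.6674748  20.33501887]
```

View pics/s4.png

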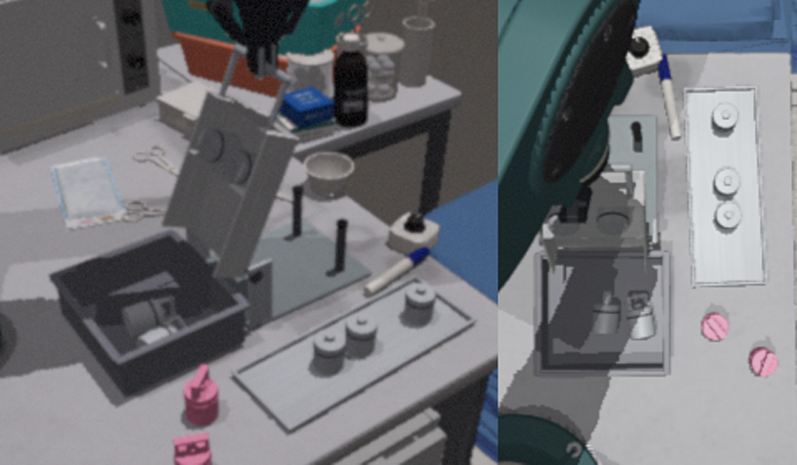

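The picture shows both hooped pots lying in the bin ((145,325) left view; (607,315),(640,318) top view), with the tray fully tipped. I'll lower it along the same arc.

Call:
jog_arm:
  plan:
    - [255, 0, 11, 3, 0]
    - [255, 0, 24, 8, 0]
    - [255, 1, 41, 15, 0]
    - [255, 1, 58, 24, 0]
    - [255, 2, 73, 35, 0]

```text
t: 13.45
position: [0.5368, -0.1394, 0.2658]
tcp_rot: [2.235, 2.199, -0.0]
wrist_force: [4.4, -15.6, 6.1]
gripper_width: 0.0075
finger_force: 63.8
```

Call:
jog_arm:
  plan:
    - [255, 0, 15, 11, 0]
    - [255, 0, 29, 24, 0]
    - [255, 0, 42, 38, 0]
    - [255, 0, 54, 52, 0]
    - [255, 0, 65, 68, 0]

```text
t: 13.95
position: [0.6008, -0.1386, 0.1959]
tcp_rot: [2.238, 2.204, 0.001]
wrist_force: [-0.4, -0.4, 1.7]
gripper_width: 0.0074
finger_force: 62.5
```

Call:
jog_arm:
  plan:
    - [255, 0, 9, 16, 0]
    - [255, 0, 17, 34, 0]
    - [255, 0, 24, 51, 0]
    - [255, 0, 28, 70, 0]
    - [255, 0, 30, 79, 0]

```text
t: 14.45
position: [0.6305, -0.1396, 0.1152]
tcp_rot: [-2.239, -2.204, 0.001]
wrist_force: [3.0, -4.7, -1.0]
gripper_width: 0.0073
finger_force: 62.1
```

Call:
jog_arm:
  plan:
    - [255, 0, 1, 4, 0]
    - [255, 0, 2, 9, 0]
    - [255, 0, 2, 9, 0]
    - [255, 0, 2, 9, 0]
    - [255, 0, 2, 9, 0]

```text
t: 14.95
position: [0.6312, -0.1397, 0.1098]
tcp_rot: [2.238, 2.203, -0.002]
wrist_force: [-12.8, -2.8, 27.1]
gripper_width: 0.0077
finger_force: 67.9
```

Call:
jog_arm:
  plan:
    - [100, 0, 0, 0, 0]
    - [100, 0, 0, 0, 0]
    - [100, 0, 0, 0, 0]
    - [100, 0, 0, 0, 0]
    - [100, 0, 0, 0, 0]

```text
t: 15.45
position: [0.632, -0.1392, 0.108]
tcp_rot: [-2.238, -2.204, 0.0]
wrist_force: [-0.3, -0.2, -0.6]
gripper_width: 0.0523
finger_force: 0.0
```

Call:
jog_arm:
  plan:
    - [100, 0, 0, -15, 0]
    - [100, 0, 0, -50, 0]
    - [100, 0, 0, -90, 0]
    - [100, 0, 0, -130, 0]
    - [100, 0, 0, -130, 0]

```text
t: 15.95
position: [0.6336, -0.1397, 0.2435]
tcp_rot: [2.234, 2.199, 0.005]
wrist_force: [0.1, 0.4, -0.8]
gripper_width: 0.0521
finger_force: 0.0
```

Call:
jog_arm:
  plan:
    - [100, -40, 0, 0, 0]
    - [100, -80, 0, 0, 0]
    - [100, -120, 0, 0, 0]
    - [100, -150, 0, 0, 0]
    - [100, -150, 0, 0, 0]

```text
t: 16.45
position: [0.6291, -0.2929, 0.2368]
tcp_rot: [-2.242, -2.199, 0.001]
wrist_force: [0.6, 0.7, -0.0]
gripper_width: 0.0518
finger_force: 0.0
```

Run:
```python
from h import *
a=snapshot("scene")["pixels"];t=snapshot("top")["pixels"]
im=np.hstack([a[60:340,100:400],t[80:360,180:360]])[:,:,::-1]
cv2.imwrite("pics/s5.png",cv2.resize(im,None,fx=1.66,fy=1.66,interpolation=2))
b=bot.sense();print(b["position"],b["wrist_force"],b["t"])
```

```text
[ 0.62949754 -0.28960422  0.2374766 ] [-0.0430403   0.60551726  0.25669717] 16.55
```

View pics/s5.png

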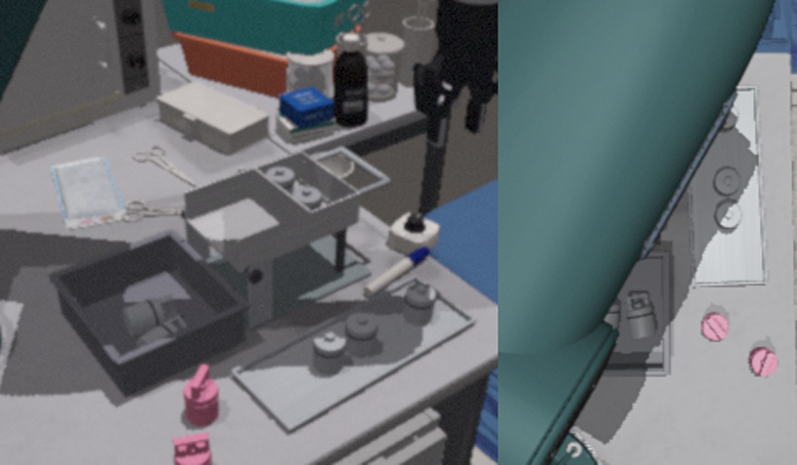

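The picture shows the tray level with two kept pots at (280,178) and (308,195), both rejects in the bin, the plain pots in place and the robot clear of everything.

```bash
python3 -c "
from cell import ticket
print(ticket.close_job())"
```

```text
the job is handed in; nothing more can be done
None
```

Both hooped pots are in the reject bin, the tip tray is back level with its two good pots still in the keep chamber, the three plain pots are where they stood, and I handed the job in at about 16.6 s (no verdict was returned).

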